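# Load and start the test-tile dryer

## Robot

A 6-joint arm with a two-finger parallel gripper is mounted at the origin on the work surface. World frame = base frame: x ahead of the robot, y to its left, z up, the work surface at z = 0. Lengths are in m, angles in rad, forces in N, time in s.
With the tool pointing down it reaches from about 0.3 to 0.875 m from the base axis. Payload 6.4 kg.
Tool frame: the origin (TCP) lies at the very end of the fingers, on their centre line; the grasp point (between the pads) lies grasp_offset behind it (grasp_offset is the distance from the TCP to the grasp point, in m); z points along the fingers, y is the direction in which the jaws open and shut (so a half turn about z gives the same grasp; the last joint's range is limited). The gripper opens to 85 mm and grips with 20 to 120 N. Pads are 22 mm wide; open, the fingers measure 114 mm over their backs; the gripper's body (76 mm by 85 mm) begins 54 mm behind the grasp point. The pads swing forward as they close: fully open they stand 13 mm farther back than shut.
Start: joints at [1.024, 0.181, 1.607, -0, 1.354, -0.206], TCP at [0.192, 0.542, 0.231] pointing down, gripper open.
Joint ranges: [-2.99, 2.99], [-0.89, 2.07], [0.3, 2.58], [-1.14, 4.28], [0, 2.63], [-3.12, 3.12]. Speed limits (rad/s): [2.57, 2.57, 3.01, 3.14, 3.14, 3.14].

## Interface

Orientations are given as a unit quaternion [x, y, z, w].
In Python, from rig import get_state, camera, camera_model, hand_in, grasp_offset gives the robot as it stands.
- The arm moves only by the shell command python3 -m inch 'ROWS'. ROWS is JSON, one flat list of numbers, 7 for each row, row after row: the opening, from 0 (shut) to 1 (fully open), then the shift along the world's x, y, z in mm, then the turn, a rotation vector about the world's x, y, z in rad. A call has 1 to 5 rows; each row is the pose to reach, as a shift and turn from the pose commanded when the call began; what a row does not reach only later rows make up. A row lasts 1/12 s, in which the tool goes at most 41.7 mm and 7.16 degrees, less where a joint would pass 70% of its speed; a pose out of reach is approached as far as the arm can. A call with a gripper value outside its range is refused whole. The fingers move at their own pace and stop on an object; the grip force is fixed at half the most. Time passes only in rows, so rows that repeat a pose let the fingers close. It gives the time, the measured TCP pose, the force and the opening at its end, in the units of the state.
- get_state(): the state, without advancing time (a new reading comes with each control period).
- camera(name): name is "side" or "top"; returns (picture, depth): 480x640x3 uint8, red, green, blue; 480x640 float32, m along the optical axis (not along the pixel's ray), 0 where there is no reading.
- camera_model(name): a dict with "K" (3x3 intrinsics, pixels), "R" (3x3) and "t" (3): a world point X has camera coordinates R X + t. Camera axes: x right, y down, z forward; pixel columns grow to the right and rows downward; lengths in m; the calibration is good to about 2 mm. A picture is of the moment at which its call begins. camera_model takes no time and is no camera call.
- hand_in(): hands the job in, once; it reports no verdict.
The state is a dict: "time_s": time; "joints": joint angles; "joint_velocities": joint speeds; "tau": joint torques, N m; "eef_pos": TCP position; "tcp_rot": TCP orientation; "wrist_force": force on the tool from outside, world axes, zero at the start; "torque": the same for the moment, N m; "finger_gap": finger opening in m.
Only numpy, scipy, OpenCV 4.12 (cv2) and the standard library are available. Lean on these libraries where they do the work, as an engineer would, in place of code of your own. Each camera call takes 0.05 s, during which the arm holds its last target. There are 200 camera calls.

## Task

Load the test-tile dryer and start it: pull the red hold knob on the control box up to its detent and leave it out while you stand every test tile upright on the drying plate, one to a bay in any order, the long side of its foot along the back fence, pushed square and flush into the corner marked orange (back fence and the fence on its left as seen from the robot), and set the timer dial to the seventh click clockwise from the red mark. Only then push the hold knob fully home; everything must stay as set. Leave the glaze jar, bowl and mug where they are; a tile that gets knocked out of place must be put right, even after the knob is in.

Things in the scene. Friction and masses are not known exactly. Their poses are not given: they have to be found in the camera images.
- deck: drying plate with four bays, aluminium, fixed, 120 x 345 mm, 12 mm thick; origin under it on the table, x away from the robot, y left, z up. Its top is the bay floor, open to the front, 112 mm deep to the back fence along the far edge. Each bay has a left fence 6 mm thick, 50 mm long from the back fence. All fences stand 12 mm above the floor; orange squares mark the corners
- bay1 (a point): left (+y) bay: the point at floor level where the inside faces of its back fence and left fence meet. x points into the back fence, y into the left fence, z up. A tile standing flush has its point at x = -22, y = -28, z = 31 mm from here
- bay2 (a point): second bay: the point at floor level where the inside faces of its back fence and left fence meet. x points into the back fence, y into the left fence, z up. A tile standing flush has its point at x = -22, y = -28, z = 31 mm from here. 85 mm right of bay 1; 23 mm stay free on the right of a seated tile
- bay3 (a point): third bay: the point at floor level where the inside faces of its back fence and left fence meet. x points into the back fence, y into the left fence, z up. A tile standing flush has its point at x = -22, y = -28, z = 31 mm from here. 85 mm right of bay 2
- bay4 (a point): right (-y) bay: the point at floor level where the inside faces of its back fence and left fence meet. x points into the back fence, y into the left fence, z up. A tile standing flush has its point at x = -22, y = -28, z = 31 mm from here. 85 mm right of bay 3; the plate ends 78 mm right of this corner
- tile1_c (a point): loose test tile, an upside-down T of clay, blue glaze band at the top, 100 g. Foot 44 (x) x 56 (y) x 8 mm high; upright plate 8 mm thick (x), 56 mm wide (y), midway on the foot, its top 62 mm above the underside. Point on the centre line, 31 mm above the underside; x across the plate, y along it, z up. Same shape when turned half round. None if absent
- tile2_c (a point): loose test tile, an upside-down T of clay, green glaze band at the top, 100 g. Foot 44 (x) x 56 (y) x 8 mm high; upright plate 8 mm thick (x), 56 mm wide (y), midway on the foot, its top 62 mm above the underside. Point on the centre line, 31 mm above the underside; x across the plate, y along it, z up. Same shape when turned half round. None if absent
- tile3_c (a point): loose test tile, an upside-down T of clay, yellow glaze band at the top, 100 g. Foot 44 (x) x 56 (y) x 8 mm high; upright plate 8 mm thick (x), 56 mm wide (y), midway on the foot, its top 62 mm above the underside. Point on the centre line, 31 mm above the underside; x across the plate, y along it, z up. Same shape when turned half round. None if absent
- tile4_c (a point): loose test tile, an upside-down T of clay, white glaze band at the top, 100 g. Foot 44 (x) x 56 (y) x 8 mm high; upright plate 8 mm thick (x), 56 mm wide (y), midway on the foot, its top 62 mm above the underside. Point on the centre line, 31 mm above the underside; x across the plate, y along it, z up. Same shape when turned half round. None if absent
- pod: control box, beige with a dark top, fixed, 115 (x) x 205 (y) mm, 50 mm high; origin under its centre. On its flat top, dial at y = +47 and hold knob at y = -53 mm
- dial (a joint): timer dial, rad, 0 = pointer on the red mark, growing clockwise seen from above to 4.71 (end stop). Clicks every 30 degrees (0.5236 rad): ten places, each with a tick (red at 0, the rest white); seventh click = 3.665. Snaps into the nearest click when let go; takes about 0.1 N m to turn past a click. Starts at some click from 0 to 3
- dial_grip (a point): on the dial's axis at a height to grip, 31 mm above the box top. A black skirt 54 mm across, 8 mm high, carries a grey grip bar 12 mm thick (y), 46 mm long (x), from 8 to 41 mm above the box. Turns with the dial: x runs along the bar to its pointer end (white line on top), z up
- hold_knob (a joint): hold knob on the control box, m, 0 = home (in, down), 0.018 = pulled right up. A sprung detent in mid-travel (3 to 6 N) snaps it to one end or the other and keeps it there
- knob_grip (a point): middle of the hold knob's red head, on its vertical axis, a height to grip; moves with the knob. Head 28 mm across, its top 10 mm above this point, its underside 14 mm below. When home this point is 22 mm above the box top; when out a yellow band shows on the stem
- glaze_jar_c (a point): bystander: blue glaze jar with white lid, 64 mm across, 85 mm high; point half-way up
- bisque_bowl_c (a point): bystander: clay bowl 100 mm across, 50 mm high; point half-way up
- mug_c (a point): bystander: white mug 72 mm across, 85 mm high; point half-way up
Things that resemble listed ones, but are neither listed nor needed, are in the scene too. Of the things that look like the pod, the smaller one is meant.

How it is judged:
By the outcome, as a careful person would: the job done as asked, in the order asked, and still so for the second after the job is handed in, with the robot touching nothing.
Of tile1, tile2, tile3, tile4 only 3 to 4 are there at a start; the rules pass over those that are not, and their reading is None.
At some moment in a run one of tile1, tile2, tile3, tile4 may be knocked a few centimetres aside while the robot is not near it.
Once in a run the grip may slacken for a moment while it holds something.
It also fails if it takes over 210 s, if anything falls off the work surface, if the arm or the gripper's body presses on something with over 40 N, if the wrist force passes 120 N, or if a joint passes its speed limit or range.

## Working session

There is one attempt and no reset: what is moved stays moved. The work goes in short steps, Python scripts to look and compute and a shell command to move; the robot and the scene stay as the last step left them, time stands still between calls to the robot, and variables do not carry over. Pictures are saved under pics/ and viewed, about 12 in all and at most 16, crops included, and the job is handed in when it is done.

```bash
ls; mkdir -p pics; python3 - <<'E'
from rig import *
import cv2,numpy as np
print(get_state(),grasp_offset)
for n in("top","side"):
    p,d=camera(n);m=camera_model(n);print(n,m)
    cv2.imwrite(f"pics/{n}0.png",p[:,:,::-1]);np.save(f"{n}0.npy",d)
E
```

```text
pics
{'time_s': 0.0, 'joints': array([ 1.02371186e+00,  1.81541379e-01,  1.60802955e+00, -1.16014482e-05,
        1.35380918e+00, -2.06301145e-01]), 'joint_velocities': array([-1.37447922e-03, -2.83839112e-05,  5.03349904e-04, -4.44063541e-04,
       -2.70844021e-04,  5.85663667e-04]), 'tau': array([ 1.04617018e-04, -4.44887674e+01, -3.51328039e+01, -4.20975466e-04,
        9.21377301e-03, -3.30795478e-05]), 'eef_pos': array([0.19186587, 0.54144317, 0.23037356]), 'tcp_rot': array([ 1.69567045e-01,  9.85518249e-01, -8.33146398e-04, -3.23487910e-04]), 'wrist_force': array([-0.22944565,  0.15664761, -0.42074116]), 'torque': array([0.06300127, 0.00871574, 0.00247102]), 'finger_gap': 0.08540780580858207} 0.0187
top {'K': array([[580.46162723,   0.        , 309.40322976],
       [  0.        , 580.46162723, 235.39711683],
       [  0.        ,   0.        ,   1.        ]]), 'R': array([[ 1.50711321e-03, -9.99998839e-01,  2.25110326e-04],
       [-9.77715324e-01, -1.52078677e-03, -2.09929590e-01],
       [ 2.09929689e-01,  9.62938442e-05, -9.77716481e-01]]), 't': array([0.01099086, 0.54357303, 1.23123985])}
side {'K': array([[532.6167111 ,   0.        , 321.61795082],
       [  0.        , 532.6167111 , 240.03331967],
       [  0.        ,   0.        ,   1.        ]]), 'R': array([[ 0.90054161, -0.43474889, -0.0042682 ],
       [-0.30235499, -0.61918522, -0.72470071],
       [ 0.31242002,  0.65391365, -0.68905055]]), 't': array([-0.45940517,  0.23146194,  1.09790446])}
```

View pics/top0.png

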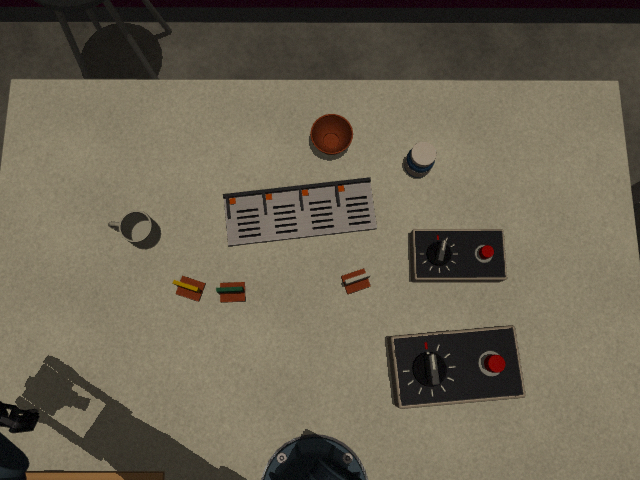

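View pics/side0.png

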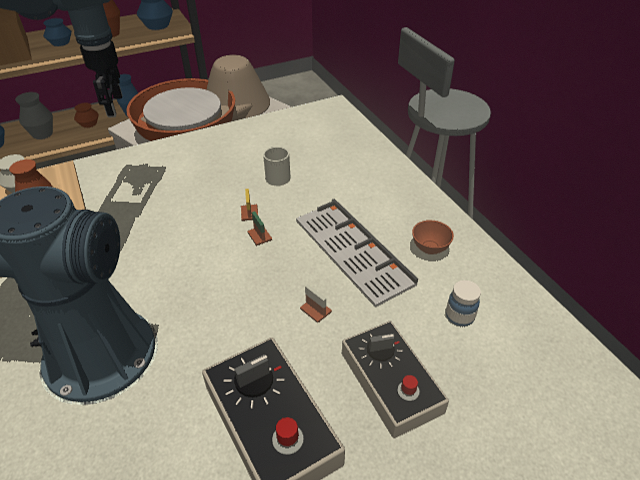

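The top view shows yellow (190,288), green (232,291) and white (355,281) tiles, but no blue one. The deck is at (300,212). There are two boxes: a smaller one at (458,255) and a larger one at (456,367). I'll measure both, along with the tiles and deck, from the depth data.

```bash
cat > h.py <<'E'
from rig import *
import cv2,numpy as np
def cloud(d,n):
    m=camera_model(n);K=m["K"];v,u=np.mgrid[:480,:640]
    c=np.stack([(u-K[0,2])/K[0,0]*d,(v-K[1,2])/K[1,1]*d,d],-1)
    return (c-m["t"])@m["R"]
def at_z(n,u,v,z):
    m=camera_model(n);K=m["K"];r=m["R"].T@np.array([(u-K[0,2])/K[0,0],(v-K[1,2])/K[1,1],1]);o=-m["R"].T@m["t"]
    return o+r*(z-o[2])/r[2]
def proj(n,P):
    m=camera_model(n);c=m["R"]@np.asarray(P)+m["t"];return (m["K"]@c/c[2])[:2]
def rect(P):
    (cx,cy),(a,b),t=cv2.minAreaRect((P[:,:2]*1000).astype(np.float32));
    if a<b:a,b,t=b,a,t+90
    return f"c=({cx:.1f},{cy:.1f}) long={a:.1f} short={b:.1f} longdir={t%180:.1f}deg"
def snap(n,name,box=None,k=1):
    p,d=camera(n);q=p[:,:,::-1]
    if box: q=q[box[1]:box[3],box[0]:box[2]]
    if k!=1:q=cv2.resize(q,None,fx=k,fy=k,interpolation=cv2.INTER_CUBIC)
    cv2.imwrite(f"pics/{name}.png",q);return p,d
E
python3 - <<'E'
from h import *
p=cv2.imread("pics/top0.png");d=np.load("top0.npy");W=cloud(d,"top")
print("table z",np.median(W[300:330,260:330,2]))
R={"deck":(215,170,385,255),"podS":(405,222,512,288),"podL":(380,318,530,412),"yel":(168,270,210,305),"gre":(212,275,250,308),"whi":(335,262,378,298)}
for k,(a,b,c,e) in R.items():
    w=W[b:e,a:c].reshape(-1,3);z=w[:,2]
    if k=="deck": print(k,"floor",rect(w[(z>.006)]), "fence",rect(w[z>.019]),np.median(z[z>.006]))
    elif "pod" in k: print(k,rect(w[(z>.04)&(z<.06)]),np.median(z[z>.04]),"hi",z.max())
    else: print(k,"foot",rect(w[(z>.004)]),"top",rect(w[z>.054]),z.max(), "mean",w[z>.054].mean(0))
a=p[170:310,160:390];b=p[222:288,400:515]
a=cv2.resize(a,None,fx=3.4,fy=3.4,interpolation=cv2.INTER_CUBIC);cv2.imwrite("pics/a.png",a)
b=cv2.resize(b,None,fx=6.8,fy=6.8,interpolation=cv2.INTER_CUBIC);cv2.imwrite("pics/b.png",b)
E
```

```text
table z 0.0009041199280181115
deck floor c=(493.0,34.4) long=440.1 short=396.4 longdir=0.1deg fence c=(472.9,18.6) long=398.7 short=344.4 longdir=6.8deg 0.013441628895167862
podS c=(504.0,-320.6) long=207.2 short=116.4 longdir=89.9deg 0.05138540912109226 hi 1.3179130864047592
podL c=(260.8,-299.4) long=267.8 short=151.0 longdir=95.1deg 0.06684094349866324 hi 1.3179130864047592
yel foot c=(388.4,165.6) long=371.3 short=101.4 longdir=68.4deg top c=(362.8,156.3) long=340.0 short=17.8 longdir=61.2deg 1.3179130864047592 mean [0.42680557 0.27349512 0.09593375]
gre foot c=(382.4,109.5) long=275.4 short=101.6 longdir=62.0deg top c=(363.4,102.9) long=253.7 short=39.9 longdir=54.2deg 1.3179130864047592 mean [0.42213805 0.18477087 0.07343624]
whi foot c=(380.3,-73.2) long=251.4 short=108.1 longdir=164.9deg top c=(376.6,-40.5) long=229.0 short=37.6 longdir=143.9deg 1.3179130864047592 mean [ 0.43966172 -0.0875107   0.12562842]
```

View pics/a.png

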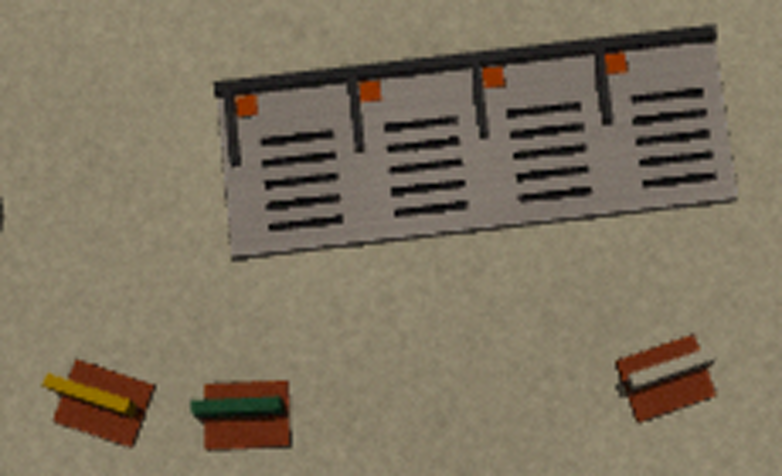

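View pics/b.png

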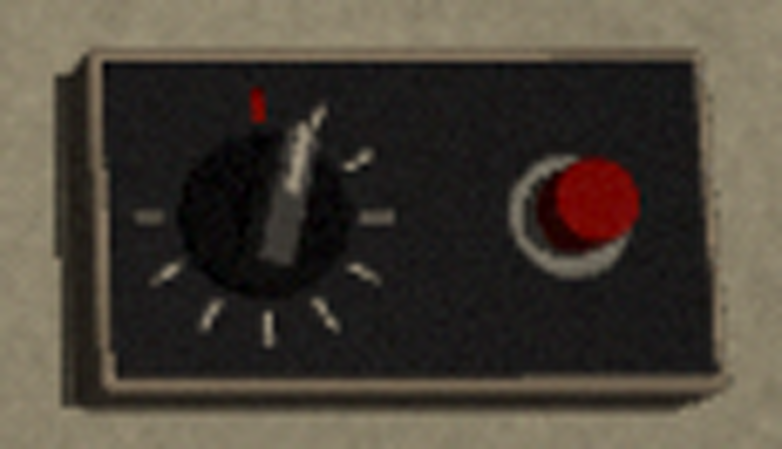

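Box identity: the box at (458,255) measures 207x116x51 mm, so it is the pod. The other, at (456,367), is 268x151x67 mm, which makes it the larger decoy. The crop confirms the pod's layout, dial on the left and knob on the right. I'll redo the measurements with the no-reading pixels left out.

```bash
python3 - <<'E'
from h import *
d=np.load("top0.npy");W=cloud(d,"top")
W[d==0]=np.nan
R={"deck":(215,170,385,255),"podS":(405,222,512,288),"yel":(168,270,210,305),"gre":(212,275,250,308),"whi":(335,262,378,298)}
def pca(P):
    c=P.mean(0);u,s,v=np.linalg.svd(P[:,:2]-c[:2],full_matrices=False);return np.degrees(np.arctan2(v[0,1],v[0,0]))%180
for k,(a,b,c,e) in R.items():
    w=W[b:e,a:c].reshape(-1,3);w=w[np.isfinite(w[:,2])];z=w[:,2]
    if k=="deck": print(k,"floor",rect(w[(z>.008)&(z<.04)]), np.median(z[z>.008]))
    elif "pod" in k:
        print(k,rect(w[(z>.045)&(z<.056)]))
        for nm,m in(("bar",(w[:,1]>-.31)),("knob",w[:,1]<-.34)):
            q=w[m&(z>.075)]if nm=="knob" else w[m&(z>.085)];print(nm,len(q),q[:,2].max(),rect(q),pca(q),(q.max(0)+q.min(0))/2,q.mean(0))
    else:
        q=w[(z>.055)&(z<.08)];print(k,len(w),"foot",rect(w[(z>.005)&(z<.014)]),"top",len(q),rect(q),pca(q),z.max())
# deck from pixel corners in crop a (back fence top z=.024, front edge z=.012)
f=lambda x,y,z:at_z("top",160+(x+.5)/3.4-.5,170+(y+.5)/3.4-.5,z)*1000
for nm,pt in {"BL":(215,82,.024),"BR":(716,26,.024),"FL":(233,259,.012),"FR":(736,200,.012)}.items(): print(nm,f(*pt).round(1))
g=lambda x,y,z:at_z("top",400+(x+.5)/6.8-.5,222+(y+.5)/6.8-.5,z)*1000
for nm,pt in {"red":(258,105,.05),"t6":(268,328,.05),"t3":(377,217,.05),"t9":(150,217,.05),"barback":(277,262,.091),"barfront":(305,122,.091),"knobtop":(598,198,.082)}.items(): print(nm,g(*pt).round(1))
S=cv2.imread("pics/side0.png")[310:400,340:450];cv2.imwrite("pics/s.png",cv2.resize(S,None,fx=7,fy=6.5,interpolation=cv2.INTER_CUBIC))
E
```

```text
deck floor c=(613.2,27.4) long=371.3 short=196.0 longdir=91.5deg 0.013593076637869092
podS c=(503.7,-320.1) long=206.3 short=115.4 longdir=90.1deg
bar 124 0.09809445638671704 c=(503.9,-273.6) long=46.5 short=12.6 longdir=165.7deg 166.17825906969185 [ 0.50385066 -0.2734732   0.09222849] [ 0.50403543 -0.27307898  0.09165717]
knob 136 0.08907706800410022 c=(503.8,-372.8) long=26.0 short=25.7 longdir=116.7deg 112.93548795826186 [ 0.50454156 -0.37257969  0.08243348] [ 0.50372026 -0.37243979  0.0821765 ]
yel 1467 foot c=(434.7,286.1) long=91.5 short=77.6 longdir=90.0deg top 112 c=(431.3,280.9) long=56.4 short=8.9 longdir=72.4deg 72.53014959040247 0.06872512693743242
gre 1253 foot c=(425.0,190.4) long=83.3 short=72.8 longdir=92.2deg top 117 c=(423.5,186.1) long=56.9 short=9.5 longdir=93.7deg 92.92997377882746 0.07046733919412246
whi 1542 foot c=(452.5,-94.1) long=95.7 short=80.3 longdir=90.0deg top 111 c=(448.9,-93.1) long=56.4 short=8.8 longdir=109.2deg 108.86173858577978 0.07181435199845407
BL [649.1 212.3  24. ]
BR [ 689.5 -129.7   24. ]
FL [528.6 198.   12. ]
FR [ 570.  -142.1   12. ]
red [ 542.  -274.2   50. ]
t6 [ 468.  -274.2   50. ]
t3 [ 504.7 -311.4   50. ]
t9 [ 504.5 -237.3   50. ]
barback [ 482.7 -268.7   91. ]
barfront [ 527.8 -279.7   91. ]
knobtop [ 505.1 -374.    82. ]
```

View pics/s.png

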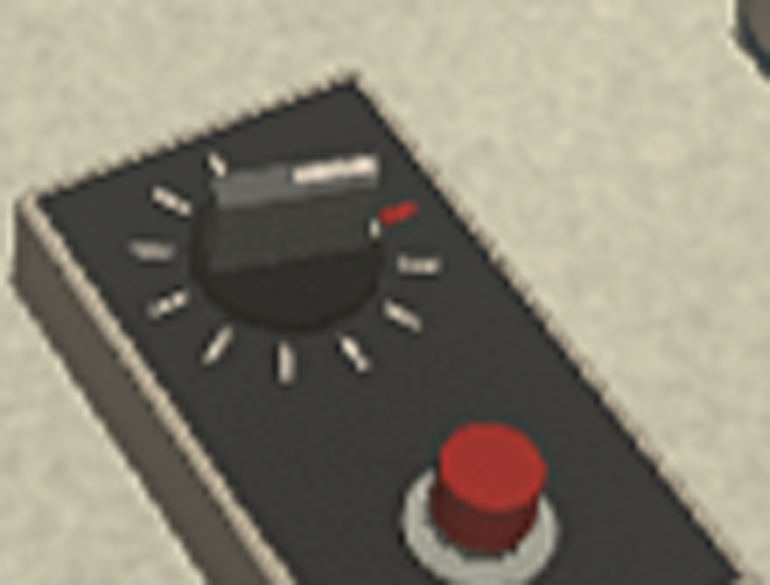

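Everything agrees with the given sizes: pod centre (504,-320), dial (504,-273.6) with the bar along 166°, knob (504,-373). The deck has its centre at (609,34.6) and yaw 6.8°. I'll go to the knob first.

```bash

python3 -m inch '[1,62.4,-183,0,0,0,0.096, 1,62.4,-183,0,0,0,0.096, 1,62.4,-183,0,0,0,0.096, 1,62.4,-183,0,0,0,0.096, 1,62.4,-183,0,0,0,0.096]'
python3 -m inch '[1,62.4,-183,0,0,0,0, 1,62.4,-183,0,0,0,0, 1,62.4,-183,0,0,0,0, 1,62.4,-183,0,0,0,0, 1,62.4,-183,0,0,0,0]'
python3 -m inch '[1,62.4,-183,0,0,0,0, 1,62.4,-183,0,0,0,0, 1,62.4,-183,0,0,0,0, 1,62.4,-183,0,0,0,0, 1,62.4,-183,0,0,0,0]'
python3 -m inch '[1,62.4,-183,0,0,0,0, 1,62.4,-183,0,0,0,0, 1,62.4,-183,0,0,0,0, 1,62.4,-183,0,0,0,0, 1,62.4,-183,0,0,0,0]'
python3 -m inch '[1,62.4,-183,0,0,0,0, 1,62.4,-183,0,0,0,0, 1,62.4,-183,0,0,0,0, 1,62.4,-183,0,0,0,0, 1,62.4,-183,0,0,0,0]'
```

```text
time_s: 0.52
eef_pos: [0.2545, 0.356, 0.2306]
tcp_rot: [0.122, 0.992, -0.001, -0.0]
wrist_force: [0.5, 0.9, -0.1]
finger_gap: 0.0857
time_s: 0.93
eef_pos: [0.3172, 0.1732, 0.2312]
tcp_rot: [0.123, 0.992, -0.0, 0.0]
wrist_force: [0.4, 0.3, 0.5]
finger_gap: 0.0853
time_s: 1.35
eef_pos: [0.3799, -0.0104, 0.2314]
tcp_rot: [0.123, 0.992, -0.0, 0.0]
wrist_force: [0.1, 0.4, -0.8]
finger_gap: 0.0854
time_s: 1.77
eef_pos: [0.4422, -0.1937, 0.231]
tcp_rot: [0.123, 0.992, -0.0, 0.0]
wrist_force: [0.2, 0.5, 1.2]
finger_gap: 0.0857
time_s: 2.18
eef_pos: [0.5043, -0.3766, 0.2304]
tcp_rot: [0.123, 0.992, -0.0, -0.0]
wrist_force: [-1.5, 1.1, -0.0]
finger_gap: 0.085
```

```bash

python3 -m inch '[1,0,3.5,-172,0,0,0, 1,0,3.5,-172,0,0,0, 1,0,3.5,-172,0,0,0, 1,0,3.5,-172,0,0,0, 1,0,3.5,-172,0,0,0]'
python3 -m inch '[0,0,0,0,0,0,0, 0,0,0,0,0,0,0, 0,0,0,0,0,0,0, 0,0,0,0,0,0,0, 0,0,0,0,0,0,0]'
```

```text
time_s: 2.6
eef_pos: [0.4994, -0.3647, 0.0502]
tcp_rot: [0.122, 0.992, 0.005, -0.006]
wrist_force: [-1.5, 1.5, -0.7]
finger_gap: 0.0854
time_s: 3.02
eef_pos: [0.5053, -0.3745, 0.0637]
tcp_rot: [0.122, 0.993, -0.005, 0.002]
wrist_force: [-7.8, -2.4, 14.1]
finger_gap: 0.0259
```

```bash

python3 -m inch '[0,0,0,0,0,0,0, 0,0,0,0,0,0,0, 0,0,0,0,0,0,0]'
```

```text
time_s: 3.27
eef_pos: [0.5053, -0.3743, 0.0638]
tcp_rot: [0.122, 0.992, -0.004, 0.002]
wrist_force: [-4.9, -8.2, 5.7]
finger_gap: 0.0259
```

```bash

python3 -m inch '[1,0,0,0,0,0,0, 1,0,0,0,0,0,0, 1,0,0,0,0,0,0, 1,0,0,0,0,0,0]'; python3 -m inch '[1,0,0,0,0,0,0, 1,0,0,0,0,0,0, 1,0,0,0,0,0,0]'; python3 - <<'E'
from h import *
snap("side","k1",(300,280,460,420),5)
E
```

```text
time_s: 3.6
eef_pos: [0.5045, -0.3693, 0.0598]
tcp_rot: [0.122, 0.993, -0.0, 0.0]
wrist_force: [-0.3, 0.6, -1.0]
finger_gap: 0.0727
time_s: 3.85
eef_pos: [0.5042, -0.3693, 0.0591]
tcp_rot: [0.122, 0.993, 0.0, -0.0]
wrist_force: [0.6, 0.3, 0.2]
finger_gap: 0.0854
```

View pics/k1.png

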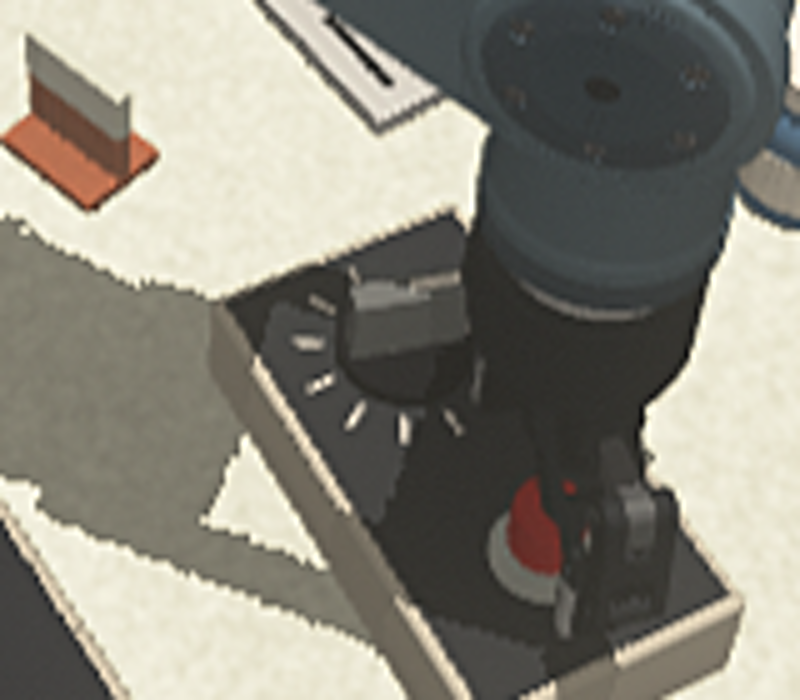

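The knob is still home, and the grip pulled the arm over to (505.3,-374.3), which is the knob's true axis. I'll recentre there, grip a little higher and pull.

```bash

python3 -m inch '[1,1,-5,3,0,0,0, 1,1,-5,3,0,0,0, 1,1,-5,3,0,0,0]'
python3 -m inch '[0,0,0,0,0,0,0, 0,0,0,0,0,0,0, 0,0,0,0,0,0,0, 0,0,0,0,0,0,0, 0,0,0,0,0,0,0]'
python3 -m inch '[0,0,0,0,0,0,0, 0,0,0,0,0,0,0]'
```

```text
time_s: 4.15
eef_pos: [0.5055, -0.3752, 0.0627]
tcp_rot: [0.122, 0.993, -0.0, 0.0]
wrist_force: [-0.5, -0.1, 0.3]
finger_gap: 0.0854
time_s: 4.57
eef_pos: [0.5052, -0.3746, 0.0624]
tcp_rot: [0.122, 0.993, -0.0, 0.0]
wrist_force: [-2.6, 1.4, 17.3]
finger_gap: 0.0261
time_s: 4.73
eef_pos: [0.5052, -0.3746, 0.0626]
tcp_rot: [0.122, 0.993, -0.0, -0.0]
wrist_force: [-1.0, 0.4, 2.6]
finger_gap: 0.0261
```

Now a clean grip. Pull up 18 mm, hold, then check.

```bash

python3 -m inch '[0,0,0,4,0,0,0, 0,0,0,8,0,0,0, 0,0,0,12,0,0,0, 0,0,0,16,0,0,0, 0,0,0,18,0,0,0]'
python3 -m inch '[0,0,0,0,0,0,0, 0,0,0,0,0,0,0]'
```

```text
time_s: 5.15
eef_pos: [0.505, -0.3745, 0.0808]
tcp_rot: [0.122, 0.993, 0.0, -0.0]
wrist_force: [3.4, -5.3, -21.3]
finger_gap: 0.0262
time_s: 5.32
eef_pos: [0.5051, -0.3745, 0.0806]
tcp_rot: [0.122, 0.993, -0.0, -0.0]
wrist_force: [-0.1, 0.0, -1.0]
finger_gap: 0.0255
```

```bash

python3 -m inch '[1,0,0,0,0,0,0, 1,0,0,0,0,0,0, 1,0,0,0,0,0,0, 1,0,0,0,0,0,0]'
python3 -m inch '[1,0,0,30,0,0,0, 1,0,0,60,0,0,0, 1,0,0,80,0,0,0, 1,0,40,80,0,0,0, 1,0,80,80,0,0,0]'
python3 -m inch '[1,0,20,0,0,0,0, 1,0,20,0,0,0,0, 1,0,20,-20,0,0,0, 1,0,20,-40,0,0,0, 1,0,20,-50,0,0,0]'
python3 - <<'E'
from h import *
p,d=snap("side","k2",(300,280,480,420),4)
E
```

```text
time_s: 5.65
eef_pos: [0.5053, -0.3746, 0.0805]
tcp_rot: [0.122, 0.993, -0.0, 0.0]
wrist_force: [-0.3, 0.1, -0.5]
finger_gap: 0.0729
time_s: 6.07
eef_pos: [0.5061, -0.2964, 0.1627]
tcp_rot: [0.124, 0.992, -0.001, 0.002]
wrist_force: [0.2, 0.9, -0.5]
finger_gap: 0.085
time_s: 6.48
eef_pos: [0.5045, -0.2743, 0.1086]
tcp_rot: [0.122, 0.993, 0.0, -0.001]
wrist_force: [0.1, 0.7, -0.3]
finger_gap: 0.0857
```

View pics/k2.png

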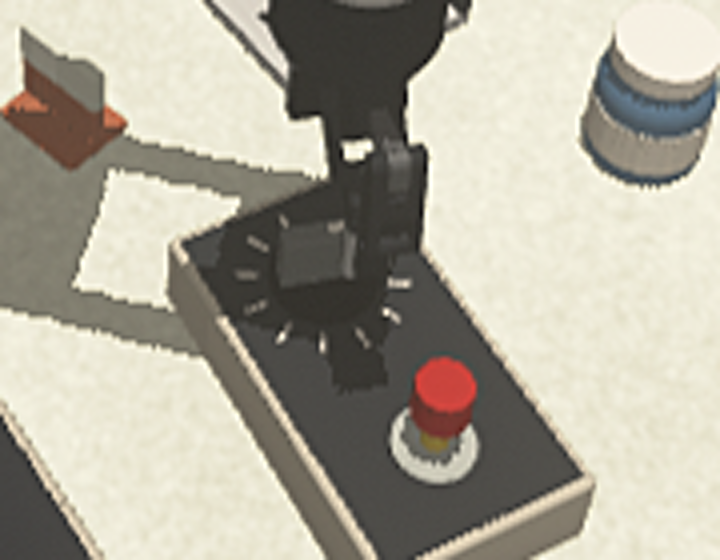

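The knob is out: the yellow band shows at about (432,440). Now grip the dial.

```bash

python3 -m inch '[1,0,0,-15,0,0,0, 1,0,0,-30,0,0,0, 1,0,0,-40,0,0,0, 1,0,0,-44,0,0,0, 1,0,0,-44,0,0,0]'
python3 -m inch '[0,0,0,0,0,0,0, 0,0,0,0,0,0,0, 0,0,0,0,0,0,0, 0,0,0,0,0,0,0, 0,0,0,0,0,0,0]'
python3 -m inch '[0,0,0,0,0,0,0, 0,0,0,0,0,0,0, 0,0,0,0,0,0,0]'
```

```text
time_s: 6.95
eef_pos: [0.5046, -0.2744, 0.0655]
tcp_rot: [0.122, 0.992, 0.001, -0.001]
wrist_force: [-0.2, 0.0, -0.6]
finger_gap: 0.0852
time_s: 7.37
eef_pos: [0.5055, -0.2747, 0.0669]
tcp_rot: [0.122, 0.993, -0.0, 0.0]
wrist_force: [-0.2, -0.8, -0.4]
finger_gap: 0.0259
time_s: 7.62
eef_pos: [0.5053, -0.2747, 0.0668]
tcp_rot: [0.122, 0.993, -0.0, 0.0]
wrist_force: [-1.0, 1.5, 4.9]
finger_gap: 0.0109
```

```bash

python3 -m inch '[0,0,0,0,0,0,-0.11, 0,0,0,0,0,0,-0.22, 0,0,0,0,0,0,-0.33, 0,0,0,0,0,0,-0.44, 0,0,0,0,0,0,-0.55]'
python3 -m inch '[0,0,0,0,0,0,-0.11, 0,0,0,0,0,0,-0.22, 0,0,0,0,0,0,-0.33, 0,0,0,0,0,0,-0.44, 0,0,0,0,0,0,-0.55]'
python3 -m inch '[0,0,0,0,0,0,-0.11, 0,0,0,0,0,0,-0.22, 0,0,0,0,0,0,-0.33, 0,0,0,0,0,0,-0.44, 0,0,0,0,0,0,-0.55]'
python3 - <<'E'
from h import *
s=get_state();print(s["torque"],s["joints"][5],s["finger_gap"])
E
```

```text
time_s: 8.03
eef_pos: [0.505, -0.2754, 0.0668]
tcp_rot: [0.389, 0.921, -0.001, 0.0]
wrist_force: [-3.2, -1.8, 4.1]
finger_gap: 0.0109
time_s: 8.45
eef_pos: [0.5043, -0.2757, 0.0668]
tcp_rot: [0.625, 0.781, -0.001, -0.0]
wrist_force: [-6.7, -3.3, 5.4]
finger_gap: 0.0108
time_s: 8.87
eef_pos: [0.5035, -0.2757, 0.0667]
tcp_rot: [0.813, 0.582, -0.002, -0.0]
wrist_force: [-10.2, -2.9, 8.6]
finger_gap: 0.0107
[-0.48029671  1.68889167  0.09399362] -0.3749175552281801 0.010681944310191163
```

```bash

python3 -m inch '[0,1,0.5,0,0,0,-0.118, 0,1,0.5,0,0,0,-0.236, 0,1,0.5,0,0,0,-0.354, 0,1,0.5,0,0,0,-0.472, 0,1,0.5,0,0,0,-0.59]'
python3 -m inch '[0,0,0,0,0,0,-0.118, 0,0,0,0,0,0,-0.236, 0,0,0,0,0,0,-0.354, 0,0,0,0,0,0,-0.472, 0,0,0,0,0,0,-0.59]'
python3 -m inch '[0,0,0,0,0,0,-0.118, 0,0,0,0,0,0,-0.236, 0,0,0,0,0,0,-0.354, 0,0,0,0,0,0,-0.472, 0,0,0,0,0,0,-0.59]'
python3 -m inch '[0,0,0,0,0,0,0, 0,0,0,0,0,0,0]'
```

```text
time_s: 9.28
eef_pos: [0.503, -0.2752, 0.0667]
tcp_rot: [0.947, 0.32, -0.003, -0.001]
wrist_force: [-16.7, -2.4, 13.0]
finger_gap: 0.0111
time_s: 9.7
eef_pos: [0.5027, -0.2744, 0.0667]
tcp_rot: [1.0, 0.031, -0.004, -0.0]
wrist_force: [-17.5, 0.1, 15.0]
finger_gap: 0.0105
time_s: 10.12
eef_pos: [0.5028, -0.2736, 0.0667]
tcp_rot: [0.965, -0.261, -0.004, 0.0]
wrist_force: [-16.5, 3.3, 16.4]
finger_gap: 0.0106
time_s: 10.28
eef_pos: [0.5028, -0.2736, 0.0667]
tcp_rot: [0.966, -0.259, -0.004, 0.0]
wrist_force: [-16.1, 2.0, 15.3]
finger_gap: 0.0107
```

```bash

python3 -m inch '[1,0,0,0,0,0,0, 1,0,0,0,0,0,0, 1,0,0,0,0,0,0, 1,0,0,0,0,0,0, 1,0,0,0,0,0,0]'
python3 -m inch '[1,0,0,25,0,0,0, 1,0,0,55,0,0,0, 1,0,0,85,0,0,0, 1,0,0,100,0,0,0.12, 1,0,20,100,0,0,0.24]'
python3 -m inch '[1,-10,35,0,0,0,0.12, 1,-20,70,0,0,0,0.24, 1,-35,105,0,0,0,0.36, 1,-50,140,0,0,0,0.48, 1,-54,160,0,0,0,0.6]'
python3 -m inch '[1,0,0,0,0,0,0.12, 1,0,0,0,0,0,0.24, 1,0,0,0,0,0,0.36, 1,0,0,0,0,0,0.48, 1,0,0,0,0,0,0.6]'
python3 -m inch '[1,0,0,0,0,0,0.12, 1,0,0,0,0,0,0.24, 1,0,0,0,0,0,0.36, 1,0,0,0,0,0,0.48, 1,0,0,0,0,0,0.6]'
python3 -m inch '[1,0,0,0,0,0,0.12, 1,0,0,0,0,0,0.24, 1,0,0,0,0,0,0.36, 1,0,0,0,0,0,0.386, 1,0,0,0,0,0,0.386]'
cat >> h.py <<'E'
def pca(P):
    c=P.mean(0);u,s,v=np.linalg.svd(P[:,:2]-c[:2],full_matrices=False);return np.degrees(np.arctan2(v[0,1],v[0,0]))%180
DC=np.array([609.3,34.6]);DY=np.radians(6.8);DR=np.array([[np.cos(DY),-np.sin(DY)],[np.sin(DY),np.cos(DY)]])
def bay(i): return DC+DR@np.array([30,132.5-85*(i-1)])
def tops(n="top",d=None,zr=(.055,.085),rx=(.3,.75),ry=(-.2,.4)):
    """clusters of points in a height slice, world rects"""
    p,dd=camera(n) if d is None else (None,d)
    W=cloud(dd,n);z=W[...,2];m=(dd>0)&(z>zr[0])&(z<zr[1])&(W[...,0]>rx[0])&(W[...,0]<rx[1])&(W[...,1]>ry[0])&(W[...,1]<ry[1])
    k,L=cv2.connectedComponents(m.astype(np.uint8))
    for i in range(1,k):
        q=W[L==i]
        if len(q)>40: print(len(q),rect(q),"pca%.1f"%pca(q),"deckframe",(DR.T@(np.array((cv2.minAreaRect((q[:,:2]*1000).astype(np.float32))[0]))-DC)).round(1), "px",np.argwhere(L==i).mean(0).round()[::-1])
    return p,dd
E
python3 - <<'E'
from h import *
s=get_state();print(s["joints"].round(2))
p,d=camera("top");cv2.imwrite("pics/top1.png",cv2.resize(p[170:310,160:520,::-1],None,fx=2.2,fy=2.2,interpolation=cv2.INTER_CUBIC))
b=p[222:288,400:515,::-1];cv2.imwrite("pics/dial.png",cv2.resize(b,None,fx=6.8,fy=6.8,interpolation=cv2.INTER_CUBIC))
tops(d=d); print("dial");tops(d=d,zr=(.085,.097),rx=(.46,.55),ry=(-.31,-.24)); 
for i in range(1,5):print(bay(i).round(1))
E
```

```text
time_s: 10.7
eef_pos: [0.5064, -0.274, 0.0662]
tcp_rot: [0.966, -0.259, 0.0, -0.0]
wrist_force: [0.6, -0.1, 0.6]
finger_gap: 0.0708
time_s: 11.12
eef_pos: [0.5088, -0.2583, 0.1714]
tcp_rot: [0.99, -0.139, 0.004, 0.003]
wrist_force: [0.6, -0.0, 0.9]
finger_gap: 0.0857
time_s: 11.53
eef_pos: [0.4498, -0.0907, 0.1656]
tcp_rot: [0.987, 0.161, -0.001, -0.001]
wrist_force: [0.8, 0.6, 0.6]
finger_gap: 0.0853
time_s: 11.95
eef_pos: [0.4523, -0.0938, 0.1664]
tcp_rot: [0.895, 0.445, 0.0, 0.0]
wrist_force: [-0.1, -0.2, -0.3]
finger_gap: 0.0853
time_s: 12.37
eef_pos: [0.4523, -0.094, 0.1663]
tcp_rot: [0.724, 0.69, 0.0, 0.0]
wrist_force: [0.2, 0.0, -0.2]
finger_gap: 0.0856
time_s: 12.78
eef_pos: [0.4523, -0.094, 0.1663]
tcp_rot: [0.58, 0.815, 0.0, 0.0]
wrist_force: [0.2, -0.4, -0.0]
finger_gap: 0.0854
[-0.46 -0.    1.95  0.    1.2  -0.8 ]
147 c=(546.7,371.3) long=67.9 short=27.7 longdir=149.9deg pca144.8 deckframe [-22.3 341.7] px [147. 235.]
71 c=(445.6,-83.2) long=36.7 short=8.8 longdir=108.5deg pca107.7 deckframe [-176.5  -97.6] px [353. 279.]
110 c=(431.5,282.3) long=58.0 short=8.8 longdir=72.9deg pca72.7 deckframe [-147.2  267. ] px [185. 285.]
114 c=(423.9,186.5) long=57.0 short=8.9 longdir=93.1deg pca92.9 deckframe [-166.1  172.8] px [229. 289.]
238 c=(312.9,-180.3) long=39.1 short=25.5 longdir=90.2deg pca93.2 deckframe [-319.8 -178.3] px [400. 341.]
dial
123 c=(504.5,-273.6) long=46.5 short=12.1 longdir=150.4deg pca150.1 deckframe [-140.5 -293.6] px [442. 250.]
[623.4 169.7]
[633.5  85.3]
[643.5   0.9]
[653.6 -83.5]
```

View pics/dial.png

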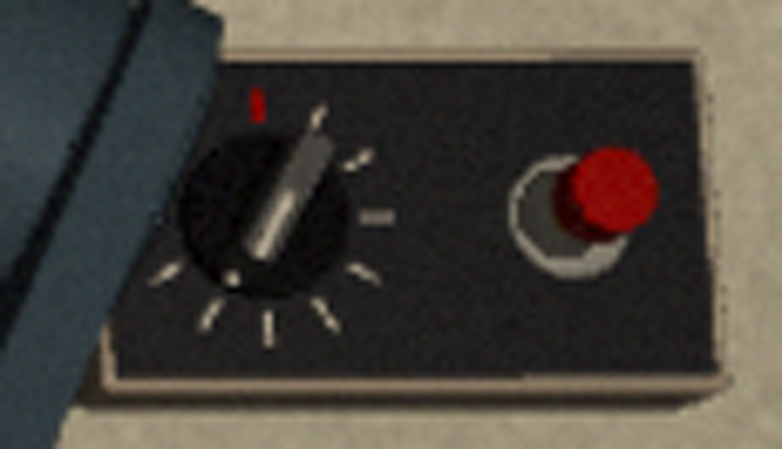

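The dial rests at click 7, with the bar along 150.1° and the skirt dot at (232,278) facing tick 7. The knob is out. Now pick up the white tile.

```bash

python3 -m inch '[1,-3,0,-40,0,0,0, 1,-3,0,-80,0,0,0, 1,-3,0,-115,0,0,0, 1,-3,0,-140,0,0,0, 1,-3,0,-150,0,0,0]'
python3 -m inch '[0,0,0,0,0,0,0, 0,0,0,0,0,0,0, 0,0,0,0,0,0,0, 0,0,0,0,0,0,0, 0,0,0,0,0,0,0]'
python3 -m inch '[0,0,0,0,0,0,0, 0,0,0,0,0,0,0, 0,0,0,0,0,0,0, 0,0,0,0,0,0,0]'
```

```text
time_s: 13.25
eef_pos: [0.4465, -0.0927, 0.0128]
tcp_rot: [0.581, 0.814, -0.0, -0.003]
wrist_force: [0.1, 0.5, -0.3]
finger_gap: 0.0854
time_s: 13.67
eef_pos: [0.4505, -0.0947, 0.0179]
tcp_rot: [0.581, 0.814, 0.0, 0.002]
wrist_force: [-0.3, 0.4, -0.3]
finger_gap: 0.0257
time_s: 14.0
eef_pos: [0.4501, -0.0945, 0.0174]
tcp_rot: [0.581, 0.814, 0.0, 0.001]
wrist_force: [-1.4, 0.4, 7.4]
finger_gap: 0.0072
```

```bash

python3 -m inch '[0,0,0,10,0,0,0, 0,0,0,30,0,0,-0.05, 0,0,0,50,0,0,-0.1, 0,0,0,65,0,0,-0.17, 0,0,0,70,0,0,-0.215]'
python3 -m inch '[0,25,0,0,0,0,0, 0,60,0,0,0,0,0, 0,95,1,0,0,0,0, 0,130,1,0,0,0,0, 0,160,2,0,0,0,0]'
python3 -m inch '[0,20,0,0,0,0,0, 0,30,0,0,0,0,0, 0,36,0,0,0,0,0, 0,36,0,0,0,0,0, 0,36,0,0,0,0,0]'
python3 - <<'E'
from h import *
p,d=tops(d=None,zr=(.1,.14),rx=(.55,.72),ry=(-.2,.1))
cv2.imwrite("pics/w1.png",cv2.resize(p[150:310,160:400,::-1],None,fx=3.2,fy=3.2,interpolation=cv2.INTER_CUBIC))
print(get_state()["finger_gap"])
E
```

```text
time_s: 14.42
eef_pos: [0.4506, -0.0947, 0.0893]
tcp_rot: [0.666, 0.746, 0.001, 0.002]
wrist_force: [0.9, -0.7, -1.2]
finger_gap: 0.0071
time_s: 14.83
eef_pos: [0.6112, -0.092, 0.0872]
tcp_rot: [0.665, 0.747, 0.0, 0.0]
wrist_force: [0.2, -0.7, -0.5]
finger_gap: 0.0075
time_s: 15.25
eef_pos: [0.6445, -0.0919, 0.0863]
tcp_rot: [0.665, 0.747, -0.0, -0.0]
wrist_force: [0.3, -0.5, -0.1]
finger_gap: 0.0072
0.007454184291438396
```

```bash

python3 -m inch '[0,0,0,-20,0,0,0, 0,0,0,-35,0,0,0, 0,0,0,-45,0,0,0, 0,0,0,-52,0,0,0, 0,0,0,-54,0,0,0]'
python3 -m inch '[0,0,0,-1,0,0,0, 0,0,0,-1,0,0,0, 0,0,0,-2,0,0,0, 0,0,0,-2,0,0,0]'
```

```text
time_s: 15.72
eef_pos: [0.6436, -0.0917, 0.0302]
tcp_rot: [0.665, 0.747, -0.001, -0.002]
wrist_force: [-0.2, 0.2, -0.8]
finger_gap: 0.0073
time_s: 16.05
eef_pos: [0.6457, -0.0922, 0.0309]
tcp_rot: [0.665, 0.747, 0.0, 0.001]
wrist_force: [-0.4, 0.5, -0.0]
finger_gap: 0.0071
```

```bash

python3 -m inch '[0,0,0,-1,0,0,0, 0,-0.4,3,-1,0,0,0, 0,-0.6,5,-1,0,0,0, 0,-0.7,6,-1,0,0,0, 0,-0.8,7,-1,0,0,0]'
python3 -m inch '[0,-0.1,1,0,0,0,0, 0,-0.2,2,0,0,0,0, 0,-0.2,2,0,0,0,0]'
python3 -m inch '[0,-0.1,1,0,0,0,0, 0,-0.2,2,0,0,0,0, 0,-0.2,2,0,0,0,0]'
```

```text
time_s: 16.47
eef_pos: [0.6446, -0.0857, 0.0296]
tcp_rot: [0.664, 0.747, -0.0, 0.001]
wrist_force: [0.5, -5.5, -0.4]
finger_gap: 0.0071
time_s: 16.72
eef_pos: [0.6446, -0.0856, 0.0297]
tcp_rot: [0.664, 0.747, -0.001, 0.002]
wrist_force: [-0.2, -9.0, -1.9]
finger_gap: 0.0071
time_s: 16.97
eef_pos: [0.6446, -0.0854, 0.0299]
tcp_rot: [0.664, 0.747, -0.002, 0.003]
wrist_force: [-0.7, -15.1, -2.8]
finger_gap: 0.0074
```

The tile is against the left fence (15 N). I'll ease off, then press toward the back fence.

```bash

python3 -m inch '[0,1.5,-1.5,0,0,0,0, 0,3,-1.5,0,0,0,0, 0,4.5,-1.2,0,0,0,0, 0,6,-1,0,0,0,0, 0,7,-1,0,0,0,0]'
python3 -m inch '[0,1,0,0,0,0,0, 0,2,0,0,0,0,0, 0,2,0,0,0,0,0]'
python3 -m inch '[0,1,0,0,0,0,0, 0,2,0,0,0,0,0, 0,2,0,0,0,0,0]'
```

```text
time_s: 17.38
eef_pos: [0.6496, -0.0851, 0.0297]
tcp_rot: [0.664, 0.747, -0.003, 0.0]
wrist_force: [-8.7, -9.8, 4.5]
finger_gap: 0.0078
time_s: 17.63
eef_pos: [0.6518, -0.0848, 0.0296]
tcp_rot: [0.664, 0.747, -0.002, 0.0]
wrist_force: [-5.5, -9.3, 3.3]
finger_gap: 0.0072
time_s: 17.88
eef_pos: [0.6539, -0.0846, 0.0297]
tcp_rot: [0.664, 0.747, -0.002, 0.0]
wrist_force: [-5.5, -9.1, 3.2]
finger_gap: 0.0074
```

```bash

python3 -m inch '[0,1,0.1,0,0,0,0, 0,2,0.2,0,0,0,0, 0,2,0.2,0,0,0,0]'
python3 -m inch '[0,1,0.1,0,0,0,0, 0,2,0.2,0,0,0,0, 0,2,0.2,0,0,0,0]'
```

```text
time_s: 18.13
eef_pos: [0.6544, -0.0845, 0.0297]
tcp_rot: [0.664, 0.747, -0.003, -0.001]
wrist_force: [-12.8, -9.9, 7.8]
finger_gap: 0.0074
time_s: 18.38
eef_pos: [0.6546, -0.0844, 0.0297]
tcp_rot: [0.664, 0.747, -0.005, -0.003]
wrist_force: [-20.7, -10.0, 14.1]
finger_gap: 0.0073
```

```bash

python3 -m inch '[0,-2,0,0,0,0,0, 0,-4,-1.5,0,0,0,0, 0,-4,-1.5,0,0,0,0]'
python3 -m inch '[0.5,0,0,0,0,0,0, 0.5,0,0,0,0,0,0, 0.5,0,0,0,0,0,0, 0.5,0,0,0,0,0,0]'
python3 -m inch '[0.6,0,0,15,0,0,0, 0.6,0,0,40,0,0,0, 0.6,0,0,80,0,0,0, 0.8,-30,0,110,0,0,0, 1,-60,0,110,0,0,0]'
```

```text
time_s: 18.63
eef_pos: [0.6543, -0.0846, 0.0296]
tcp_rot: [0.665, 0.747, -0.001, 0.0]
wrist_force: [-3.7, -6.6, 2.6]
finger_gap: 0.0073
time_s: 18.97
eef_pos: [0.6552, -0.0826, 0.0293]
tcp_rot: [0.664, 0.747, 0.0, 0.0]
wrist_force: [-0.2, 0.8, 0.8]
finger_gap: 0.0426
time_s: 19.38
eef_pos: [0.6, -0.0845, 0.148]
tcp_rot: [0.664, 0.748, 0.003, 0.007]
wrist_force: [0.9, -1.2, 1.0]
finger_gap: 0.0737
```

```bash

python3 -m inch '[1,-40,5,0,0,0,0, 1,-80,20,0,0,0,0, 1,-120,40,0,0,0,0, 1,-150,60,0,0,0,0, 1,-160,80,0,0,0,0]'
python3 -m inch '[1,0,40,0,0,0,0, 1,0,80,0,0,0,0, 1,0,120,0,0,0,0, 1,0,150,0,0,0,0, 1,0,160,0,0,0,0]'
python3 - <<'E'
from h import *
s=get_state();print(s["eef_pos"])
p,d=tops()
cv2.imwrite("pics/w2.png",cv2.resize(p[170:310,160:400,::-1],None,fx=3.2,fy=3.2,interpolation=cv2.INTER_CUBIC))
tops("side")
E
```

```text
time_s: 19.8
eef_pos: [0.4304, -0.0017, 0.1391]
tcp_rot: [0.665, 0.747, -0.001, -0.001]
wrist_force: [1.0, 0.0, 0.5]
finger_gap: 0.0855
time_s: 20.22
eef_pos: [0.4349, 0.1606, 0.1407]
tcp_rot: [0.663, 0.748, 0.001, 0.0]
wrist_force: [-0.0, 0.2, -0.5]
finger_gap: 0.0856
[0.43487891 0.16055189 0.14071792]
159 c=(654.4,-82.9) long=56.8 short=11.2 longdir=97.2deg pca96.7 deckframe [  30.8 -122. ] px [352. 186.]
41 c=(589.1,383.0) long=32.4 short=6.8 longdir=77.0deg pca76.9 deckframe [ 21.2 348.4] px [140. 213.]
151 c=(548.0,371.4) long=68.8 short=27.8 longdir=152.5deg pca147.5 deckframe [-21.  341.7] px [147. 234.]
47 c=(426.5,266.2) long=23.8 short=9.1 longdir=71.7deg pca70.0 deckframe [-154.1  251.6] px [193. 288.]
240 c=(312.9,-180.4) long=39.0 short=25.5 longdir=90.1deg pca92.8 deckframe [-319.8 -178.4] px [400. 341.]
70 c=(423.0,184.1) long=60.8 short=9.7 longdir=93.7deg pca92.5 deckframe [-167.3  170.5] px [257. 219.]
178 c=(653.3,-86.3) long=58.6 short=13.1 longdir=99.4deg pca97.4 deckframe [  29.4 -125.3] px [396. 258.]
178 c=(313.0,-181.9) long=36.0 short=25.9 longdir=89.9deg pca90.5 deckframe [-319.9 -179.9] px [271. 346.]
```

View pics/w2.png

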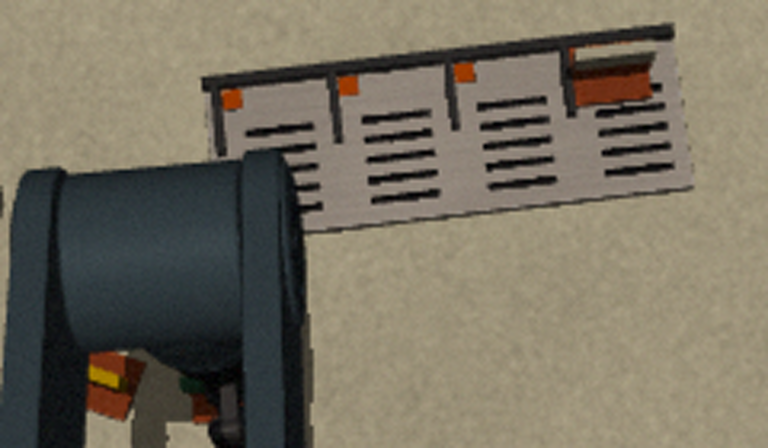

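White is seated flush at (650..575,50..100), deck-frame (30.8,-122) against nominal (30,-122.5), yaw 96.7°. Now green.

```bash

python3 -m inch '[1,-10,26,0,0,0,-0.065, 1,-10,26,-20,0,0,-0.065, 1,-10,26,-40,0,0,-0.065, 1,-10,26,-40,0,0,-0.065]'
python3 -m inch '[1,0,0,-30,0,0,0, 1,0,0,-55,0,0,0, 1,0,0,-72,0,0,0, 1,0,0,-82,0,0,0, 1,0,0,-84,0,0,0]'
python3 -m inch '[1,0,0,0,0,0,0, 1,0,0,0,0,0,0]'
```

```text
time_s: 20.65
eef_pos: [0.4227, 0.1814, 0.0967]
tcp_rot: [0.689, 0.725, -0.002, -0.001]
wrist_force: [-1.1, -0.1, -0.7]
finger_gap: 0.0856
time_s: 21.07
eef_pos: [0.4244, 0.1818, 0.0144]
tcp_rot: [0.689, 0.725, -0.001, -0.001]
wrist_force: [-0.4, 0.5, -0.2]
finger_gap: 0.0855
time_s: 21.23
eef_pos: [0.4262, 0.1826, 0.0165]
tcp_rot: [0.689, 0.725, 0.001, 0.001]
wrist_force: [0.7, 0.3, -0.3]
finger_gap: 0.0854
```

```bash

python3 -m inch '[1,-1,4,0,0,0,0, 1,-1,4,0,0,0,0, 0,-1,4,0,0,0,0, 0,-1,4,0,0,0,0, 0,-1,4,0,0,0,0]'
python3 -m inch '[0,0,0,0,0,0,0, 0,0,0,0,0,0,0, 0,0,0,0,0,0,0, 0,0,0,0,0,0,0, 0,0,0,0,0,0,0]'
python3 -m inch '[0,0,0,0,0,0,0, 0,0,0,0,0,0,0]'
```

```text
time_s: 21.65
eef_pos: [0.4241, 0.187, 0.0156]
tcp_rot: [0.688, 0.725, 0.0, 0.0]
wrist_force: [-0.5, -0.2, 0.0]
finger_gap: 0.0518
time_s: 22.07
eef_pos: [0.4241, 0.1868, 0.0154]
tcp_rot: [0.688, 0.725, 0.0, 0.0]
wrist_force: [0.8, 0.1, 0.9]
finger_gap: 0.0068
time_s: 22.23
eef_pos: [0.4241, 0.1869, 0.0153]
tcp_rot: [0.688, 0.725, 0.0, 0.0]
wrist_force: [-0.1, 0.9, 0.6]
finger_gap: 0.007
```

```bash

python3 -m inch '[0,0,0,10,0,0,0, 0,0,0,30,0,0,0.02, 0,0,0,50,0,0,0.04, 0,0,0,65,0,0,0.066, 0,0,0,70,0,0,0.066]'
python3 -m inch '[0,20,-11,0,0,0,0, 0,50,-27,0,0,0,0, 0,82,-45,0,0,0,0, 0,115,-63,0,0,0,0, 0,145,-79,0,0,0,0]'
python3 -m inch '[0,28,-15,0,0,0,0, 0,45,-25,0,0,0,0, 0,54,-30,0,0,0,0, 0,57,-32,0,0,0,0, 0,57,-32,0,0,0,0]'
python3 -m inch '[0,0,0,-20,0,0,0, 0,0,0,-35,0,0,0, 0,0,0,-45,0,0,0, 0,0,0,-52,0,0,0, 0,0,0,-54,0,0,0]'
python3 -m inch '[0,0,0,-1,0,0,0, 0,0,0,-2,0,0,0, 0,0,0,-2,0,0,0]'
```

```text
time_s: 22.65
eef_pos: [0.4254, 0.1871, 0.088]
tcp_rot: [0.664, 0.748, 0.001, 0.001]
wrist_force: [0.4, -0.2, -1.9]
finger_gap: 0.0069
time_s: 23.07
eef_pos: [0.5702, 0.1067, 0.085]
tcp_rot: [0.665, 0.747, -0.0, -0.0]
wrist_force: [0.3, 0.6, -1.0]
finger_gap: 0.0073
time_s: 23.48
eef_pos: [0.6253, 0.0758, 0.0846]
tcp_rot: [0.664, 0.747, -0.0, -0.001]
wrist_force: [-0.1, 1.4, -1.4]
finger_gap: 0.0073
time_s: 23.9
eef_pos: [0.6242, 0.0766, 0.0299]
tcp_rot: [0.664, 0.748, -0.001, -0.001]
wrist_force: [-1.0, -0.2, -0.8]
finger_gap: 0.0074
time_s: 24.15
eef_pos: [0.6265, 0.0759, 0.03]
tcp_rot: [0.664, 0.748, 0.0, 0.0]
wrist_force: [-0.5, -0.3, -0.8]
finger_gap: 0.0075
```

```bash

python3 -m inch '[0,0,0,-1.5,0,0,0, 0,-0.4,3,-2,0,0,0, 0,-0.6,5,-2,0,0,0, 0,-0.8,7,-2,0,0,0, 0,-1,8,-2,0,0,0]'
python3 -m inch '[0,-0.1,1,0,0,0,0, 0,-0.2,2,0,0,0,0, 0,-0.2,2,0,0,0,0]'
```

```text
time_s: 24.57
eef_pos: [0.625, 0.0843, 0.0274]
tcp_rot: [0.664, 0.748, 0.0, 0.0]
wrist_force: [-0.0, -1.3, -0.5]
finger_gap: 0.0074
time_s: 24.82
eef_pos: [0.6249, 0.0853, 0.0274]
tcp_rot: [0.664, 0.748, -0.0, 0.0]
wrist_force: [-1.8, -3.5, -0.7]
finger_gap: 0.0073
```

```bash

python3 -m inch '[0,-0.1,1,0,0,0,0, 0,-0.2,2,0,0,0,0, 0,-0.2,2,0,0,0,0]'
python3 -m inch '[0,1.5,0.2,0,0,0,0, 0,3,0.3,0,0,0,0, 0,4.5,0.5,0,0,0,0, 0,6,0.6,0,0,0,0, 0,7,0.7,0,0,0,0]'
python3 -m inch '[0,1,0.1,0,0,0,0, 0,2,0.2,0,0,0,0, 0,2,0.2,0,0,0,0]'
```

```text
time_s: 25.07
eef_pos: [0.6249, 0.0855, 0.0276]
tcp_rot: [0.664, 0.748, -0.001, 0.001]
wrist_force: [0.2, -9.8, 0.8]
finger_gap: 0.0071
time_s: 25.48
eef_pos: [0.6297, 0.086, 0.0276]
tcp_rot: [0.664, 0.748, -0.003, -0.001]
wrist_force: [-9.5, -11.1, 9.7]
finger_gap: 0.0075
time_s: 25.73
eef_pos: [0.6318, 0.0863, 0.0275]
tcp_rot: [0.664, 0.748, -0.003, -0.001]
wrist_force: [-9.4, -11.5, 8.3]
finger_gap: 0.0073
```

```bash

python3 -m inch '[0,1,0.1,0,0,0,0, 0,2,0.2,0,0,0,0, 0,2,0.2,0,0,0,0]'
python3 -m inch '[0,1,0.1,0,0,0,0, 0,2,0.2,0,0,0,0, 0,2,0.2,0,0,0,0]'
```

```text
time_s: 25.98
eef_pos: [0.6336, 0.0865, 0.0276]
tcp_rot: [0.664, 0.748, -0.003, -0.001]
wrist_force: [-9.2, -11.3, 9.1]
finger_gap: 0.0074
time_s: 26.23
eef_pos: [0.6337, 0.0865, 0.0276]
tcp_rot: [0.664, 0.748, -0.005, -0.002]
wrist_force: [-17.5, -12.6, 16.3]
finger_gap: 0.0072
```

```bash

python3 -m inch '[0,-2,0,0,0,0,0, 0,-3,-2,0,0,0,0, 0,-3,-2,0,0,0,0]'
python3 -m inch '[0.5,0,0,0,0,0,0, 0.5,0,0,0,0,0,0, 0.5,0,0,0,0,0,0, 0.5,0,0,0,0,0,0]'
python3 -m inch '[0.6,0,0,15,0,0,0, 0.6,0,0,40,0,0,0, 0.6,0,0,80,0,0,0, 0.8,-30,10,110,0,0,0, 1,-60,20,110,0,0,0]'
python3 -m inch '[1,-25,30,0,0,0,0, 1,-50,60,0,0,0,0, 1,-75,90,0,0,0,0, 1,-100,120,0,0,0,-0.1, 1,-120,150,0,0,0,-0.2]'
python3 -m inch '[1,-10,15,0,0,0,-0.1, 1,-20,25,0,0,0,-0.2, 1,-20,25,0,0,0,-0.22, 1,-20,25,0,0,0,-0.22]'
python3 - <<'E'
from h import *
s=get_state();print(s["eef_pos"],s["tcp_rot"],s["joints"].round(2))
p,d=tops()
cv2.imwrite("pics/w3.png",cv2.resize(p[170:310,160:400,::-1],None,fx=3.2,fy=3.2,interpolation=cv2.INTER_CUBIC))
tops("side")
E
```

```text
time_s: 26.48
eef_pos: [0.6335, 0.0863, 0.0275]
tcp_rot: [0.664, 0.747, -0.001, -0.001]
wrist_force: [-6.0, -5.4, 5.2]
finger_gap: 0.0074
time_s: 26.82
eef_pos: [0.6349, 0.0875, 0.0274]
tcp_rot: [0.664, 0.748, 0.0, 0.0]
wrist_force: [0.4, -0.2, 0.6]
finger_gap: 0.0425
time_s: 27.23
eef_pos: [0.58, 0.1068, 0.1458]
tcp_rot: [0.665, 0.747, 0.005, 0.005]
wrist_force: [0.5, 1.3, 0.6]
finger_gap: 0.0736
time_s: 27.65
eef_pos: [0.4529, 0.2585, 0.1386]
tcp_rot: [0.737, 0.676, 0.001, 0.0]
wrist_force: [0.1, -0.4, 0.1]
finger_gap: 0.0853
time_s: 27.98
eef_pos: [0.4346, 0.2828, 0.1383]
tcp_rot: [0.805, 0.594, 0.001, 0.0]
wrist_force: [0.5, 0.9, 0.0]
finger_gap: 0.0851
[0.43455295 0.28281268 0.13833111] [8.04602002e-01 5.93814008e-01 6.80320884e-04 2.82095839e-04] [ 0.35  0.16  1.83 -0.    1.15  0.65]
161 c=(654.1,-82.7) long=56.9 short=10.9 longdir=97.3deg pca96.5 deckframe [  30.6 -121.8] px [352. 186.]
158 c=(633.6,85.6) long=56.3 short=11.4 longdir=96.5deg pca96.8 deckframe [30.2 47.8] px [277. 195.]
65 c=(427.7,270.1) long=32.7 short=8.8 longdir=72.3deg pca70.6 deckframe [-152.4  255.4] px [191. 287.]
242 c=(312.9,-180.3) long=39.5 short=25.5 longdir=90.1deg pca92.8 deckframe [-319.7 -178.3] px [400. 341.]
223 c=(561.0,372.2) long=75.1 short=43.0 longdir=12.2deg pca9.7 deckframe [ -8.  340.9] px [279. 163.]
52 c=(430.6,277.8) long=61.4 short=8.6 longdir=72.5deg pca72.6 deckframe [-148.7  262.7] px [247. 196.]
140 c=(632.0,81.8) long=58.6 short=14.0 longdir=97.1deg pca97.4 deckframe [28.1 44.2] px [352. 217.]
177 c=(653.2,-85.4) long=60.2 short=12.2 longdir=95.9deg pca98.1 deckframe [  29.4 -124.4] px [395. 258.]
179 c=(312.6,-182.7) long=35.3 short=26.8 longdir=93.9deg pca95.0 deckframe [-320.4 -180.7] px [271. 346.]
```

White and green are both flush. Deck-frame readings: white (30.6,-121.8), green (30.2,47.8), yaw 96.5–96.8°. Now yellow.

```bash

python3 -m inch '[1,-2,-0.5,-30,0,0,0, 1,-2,-0.5,-65,0,0,0, 1,-2,-0.5,-95,0,0,0, 1,-2,-0.5,-115,0,0,0, 1,-2,-0.5,-122,0,0,0]'
python3 -m inch '[1,0,0,0,0,0,0, 0,0,0,0,0,0,0, 0,0,0,0,0,0,0, 0,0,0,0,0,0,0, 0,0,0,0,0,0,0]'
python3 -m inch '[0,0,0,0,0,0,0, 0,0,0,0,0,0,0, 0,0,0,0,0,0,0, 0,0,0,0,0,0,0, 0,0,0,0,0,0,0]'
```

```text
time_s: 28.5
eef_pos: [0.431, 0.2798, 0.0121]
tcp_rot: [0.806, 0.593, -0.003, -0.001]
wrist_force: [-1.0, 0.2, -0.1]
finger_gap: 0.0854
time_s: 28.92
eef_pos: [0.4338, 0.282, 0.0168]
tcp_rot: [0.805, 0.593, 0.001, 0.0]
wrist_force: [0.6, -0.1, 0.4]
finger_gap: 0.039
time_s: 29.33
eef_pos: [0.4331, 0.2819, 0.0159]
tcp_rot: [0.805, 0.593, 0.001, 0.0]
wrist_force: [-0.3, -0.4, 6.0]
finger_gap: 0.0074
```

```bash

python3 -m inch '[0,0,0,10,0,0,0, 0,0,0,30,0,0,0.08, 0,0,0,50,0,0,0.16, 0,0,0,65,0,0,0.24, 0,0,0,70,0,0,0.32]'
python3 -m inch '[0,20,-13,0,0,0,0.07, 0,48,-32,0,0,0,0.1, 0,76,-50,0,0,0,0.1, 0,105,-69,0,0,0,0.1, 0,135,-89,0,0,0,0.1]'
python3 -m inch '[0,24,-16,0,0,0,0, 0,38,-26,0,0,0,0, 0,46,-30,0,0,0,0, 0,48,-32,0,0,0,0, 0,48,-32,0,0,0,0]'
python3 -m inch '[0,0,0,-20,0,0,0, 0,0,0,-35,0,0,0, 0,0,0,-45,0,0,0, 0,0,0,-52,0,0,0, 0,0,0,-54,0,0,0]'
python3 -m inch '[0,0,0,-1,0,0,0, 0,0,0,-2,0,0,0, 0,0,0,-2,0,0,0]'
```

```text
time_s: 29.75
eef_pos: [0.4338, 0.2822, 0.0881]
tcp_rot: [0.699, 0.715, 0.002, 0.001]
wrist_force: [1.1, -0.2, -1.0]
finger_gap: 0.0076
time_s: 30.17
eef_pos: [0.5682, 0.1919, 0.0856]
tcp_rot: [0.664, 0.748, -0.0, -0.0]
wrist_force: [1.3, 1.0, -1.6]
finger_gap: 0.0072
time_s: 30.58
eef_pos: [0.6151, 0.1606, 0.085]
tcp_rot: [0.664, 0.747, -0.0, -0.0]
wrist_force: [-0.0, -0.0, -0.9]
finger_gap: 0.0072
time_s: 31.0
eef_pos: [0.6139, 0.1614, 0.0299]
tcp_rot: [0.664, 0.748, -0.001, -0.001]
wrist_force: [-0.9, -0.2, -1.8]
finger_gap: 0.0075
time_s: 31.25
eef_pos: [0.6161, 0.1608, 0.03]
tcp_rot: [0.664, 0.748, 0.0, 0.0]
wrist_force: [-0.3, 0.2, -1.2]
finger_gap: 0.0074
```

```bash

python3 -m inch '[0,0,0,-1,0,0,0, 0,-0.4,3,-1.5,0,0,0, 0,-0.6,5,-1.5,0,0,0, 0,-0.8,7,-1.5,0,0,0, 0,-1,8,-1.5,0,0,0]'
python3 -m inch '[0,-0.1,1,0,0,0,0, 0,-0.3,3,0,0,0,0, 0,-0.3,3,0,0,0,0]'
```

```text
time_s: 31.67
eef_pos: [0.6147, 0.169, 0.028]
tcp_rot: [0.664, 0.748, 0.0, 0.0]
wrist_force: [-0.1, -0.7, -0.4]
finger_gap: 0.007
time_s: 31.92
eef_pos: [0.6147, 0.1699, 0.0281]
tcp_rot: [0.664, 0.748, -0.001, 0.001]
wrist_force: [-0.7, -7.1, 1.9]
finger_gap: 0.0073
```

```bash

python3 -m inch '[0,1.5,1,0,0,0,0, 0,3,1.3,0,0,0,0, 0,4.5,1.5,0,0,0,0, 0,6,1.6,0,0,0,0, 0,7,1.7,0,0,0,0]'
python3 -m inch '[0,1,0.1,0,0,0,0, 0,3,0.3,0,0,0,0, 0,4,0.4,0,0,0,0]'
python3 -m inch '[0,1,0.1,0,0,0,0, 0,2,0.2,0,0,0,0, 0,2,0.2,0,0,0,0]'
```

```text
time_s: 32.33
eef_pos: [0.6189, 0.1704, 0.0282]
tcp_rot: [0.664, 0.748, -0.004, -0.001]
wrist_force: [-12.4, -12.2, 12.9]
finger_gap: 0.0072
time_s: 32.58
eef_pos: [0.6231, 0.1709, 0.0282]
tcp_rot: [0.664, 0.748, -0.004, -0.001]
wrist_force: [-12.2, -12.7, 12.8]
finger_gap: 0.0074
time_s: 32.83
eef_pos: [0.6235, 0.171, 0.0282]
tcp_rot: [0.664, 0.748, -0.005, -0.002]
wrist_force: [-17.0, -13.7, 17.4]
finger_gap: 0.0074
```

```bash

python3 -m inch '[0,1,0.1,0,0,0,0, 0,1.5,0.2,0,0,0,0, 0,1.5,0.2,0,0,0,0]'
python3 -m inch '[0,-2,0,0,0,0,0, 0,-5,-2,0,0,0,0, 0,-5,-2,0,0,0,0]'
python3 -m inch '[0.5,0,0,0,0,0,0, 0.5,0,0,0,0,0,0, 0.5,0,0,0,0,0,0, 0.5,0,0,0,0,0,0]'
python3 -m inch '[0.6,0,0,15,0,0,0, 0.6,0,0,40,0,0,0, 0.6,0,0,80,0,0,0, 0.6,0,0,110,0,0,0, 0.3,-40,-10,120,0,0,0]'
python3 -m inch '[0,-40,-15,0,0,0,0, 0,-80,-40,0,0,0,0, 0,-110,-70,0,0,0,0, 0,-120,-110,0,0,0,0, 0,-120,-150,0,0,0,0]'
python3 -m inch '[0,10,-40,0,0,0,0, 0,20,-80,0,0,0,0, 0,30,-120,0,0,0,0, 0,40,-160,0,0,0,0, 0,45,-200,0,0,0,0]'
python3 - <<'E'
from h import *
s=get_state();print(s["eef_pos"],s["joints"].round(2))
p,d=tops()
cv2.imwrite("pics/w4.png",cv2.resize(p[150:400,100:520,::-1],None,fx=1.9,fy=1.9,interpolation=cv2.INTER_CUBIC))
print("dial");tops(d=d,zr=(.085,.105),rx=(.46,.55),ry=(-.41,-.24))
E
```

```text
time_s: 33.08
eef_pos: [0.6236, 0.171, 0.0283]
tcp_rot: [0.664, 0.748, -0.007, -0.003]
wrist_force: [-23.3, -13.9, 22.7]
finger_gap: 0.0075
time_s: 33.33
eef_pos: [0.623, 0.1708, 0.0281]
tcp_rot: [0.664, 0.748, -0.001, 0.0]
wrist_force: [-5.0, -6.7, 5.1]
finger_gap: 0.0074
time_s: 33.67
eef_pos: [0.624, 0.1726, 0.0278]
tcp_rot: [0.664, 0.748, 0.0, 0.0]
wrist_force: [0.7, 0.5, 0.1]
finger_gap: 0.0428
time_s: 34.08
eef_pos: [0.5936, 0.1632, 0.1563]
tcp_rot: [0.664, 0.747, 0.006, 0.006]
wrist_force: [0.2, -0.9, 1.9]
finger_gap: 0.0403
time_s: 34.5
eef_pos: [0.4618, 0.0166, 0.1484]
tcp_rot: [0.663, 0.749, 0.0, -0.0]
wrist_force: [1.6, 0.2, 0.9]
finger_gap: 0.0001
time_s: 34.92
eef_pos: [0.5107, -0.1862, 0.1493]
tcp_rot: [0.664, 0.748, 0.0, 0.001]
wrist_force: [0.7, -0.3, 0.2]
finger_gap: -0.0001
[ 0.51074592 -0.18624457  0.14925471] [-0.57  0.2   1.76  0.    1.18 -0.69]
160 c=(654.1,-82.9) long=56.9 short=10.2 longdir=97.7deg pca96.1 deckframe [  30.6 -122. ] px [352. 186.]
157 c=(633.8,85.7) long=56.6 short=11.7 longdir=95.1deg pca96.4 deckframe [30.4 47.9] px [276. 195.]
165 c=(623.8,169.5) long=56.2 short=10.9 longdir=96.7deg pca96.7 deckframe [ 30.3 132.3] px [239. 200.]
196 c=(558.2,377.4) long=71.9 short=43.5 longdir=0.4deg pca4.1 deckframe [-10.1 346.5] px [146. 230.]
dial
49 c=(505.3,-269.6) long=45.3 short=4.9 longdir=149.1deg pca150.2 deckframe [-139.3 -289.7] px [440. 250.]
154 c=(504.0,-372.6) long=27.4 short=26.3 longdir=132.0deg pca113.8 deckframe [-152.8 -391.8] px [489. 250.]
```

View pics/w4.png

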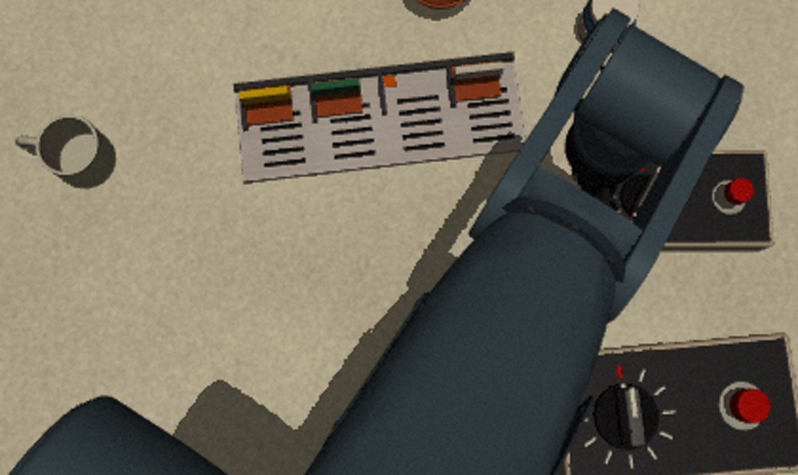

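All three tiles sit in place (max deviation 0.6 mm), the dial is at 150° and the knob is out. No fourth tile is visible. Now push the knob home.

```bash

python3 -m inch '[0,-1,-38,0,0,0,0, 0,-2,-76,0,0,0,0, 0,-4,-114,0,0,0,0, 0,-5,-150,0,0,0,0, 0,-5.5,-180,0,0,0,0]'
python3 -m inch '[0,0,-8,0,0,0,0, 0,0,-8,-20,0,0,0, 0,0,-8,-35,0,0,0, 0,0,-8,-43,0,0,0, 0,0,-8,-43,0,0,0]'
python3 -m inch '[0,0,0,0,0,0,0, 0,0,0,0,0,0,0]'
```

```text
time_s: 35.38
eef_pos: [0.5041, -0.3664, 0.1489]
tcp_rot: [0.664, 0.747, -0.0, 0.001]
wrist_force: [0.4, 0.2, -0.3]
finger_gap: -0.0001
time_s: 35.8
eef_pos: [0.5033, -0.3701, 0.1029]
tcp_rot: [0.664, 0.748, 0.0, -0.002]
wrist_force: [0.4, 0.4, -0.2]
finger_gap: 0.0001
time_s: 35.97
eef_pos: [0.5049, -0.3719, 0.106]
tcp_rot: [0.664, 0.748, -0.0, 0.001]
wrist_force: [1.6, 0.1, -0.5]
finger_gap: -0.0
```

```bash

python3 -m inch '[0,0,-2,-5,0,0,0, 0,0,-2,-10,0,0,0, 0,0,-2,-15,0,0,0, 0,0,-2,-20,0,0,0, 0,0,-2,-24,0,0,0]'
python3 -m inch '[0,0,0,-2,0,0,0, 0,0,0,-4,0,0,0, 0,0,0,-4,0,0,0]'
```

```text
time_s: 36.38
eef_pos: [0.5048, -0.3745, 0.0816]
tcp_rot: [0.664, 0.748, -0.0, 0.001]
wrist_force: [-5.6, 5.8, 49.0]
finger_gap: 0.0001
time_s: 36.63
eef_pos: [0.505, -0.3746, 0.0817]
tcp_rot: [0.664, 0.748, -0.0, 0.001]
wrist_force: [-9.9, 8.6, 32.4]
finger_gap: 0.0
```

The knob has bottomed out: TCP at 81.7 mm against a home top of 82 mm. I'll retreat and check everything.

```bash

python3 -m inch '[0,0,0,20,0,0,0, 0,0,0,50,0,0,0, 0,0,0,80,0,0,0, 0,-15,30,110,0,0,0, 0,-30,60,130,0,0,0]'
python3 -m inch '[0,-15,38,0,0,0,0, 0,-30,75,0,0,0,0, 0,-45,112,0,0,0,0, 0,-60,150,0,0,0,0, 0,-75,185,0,0,0,0]'
python3 -m inch '[0,0,35,0,0,0,0, 0,0,70,0,0,0,0, 0,0,105,0,0,0,0, 0,0,140,0,0,0,0, 0,0,150,0,0,0,0]'
python3 -m inch '[0,0,0,0,0,0,0, 0,0,0,0,0,0,0, 0,0,0,0,0,0,0, 0,0,0,0,0,0,0]'
python3 - <<'E'
from h import *
s=get_state();print(s["eef_pos"],s["joints"].round(2),s["wrist_force"])
p,d=tops(zr=(.055,.08))
cv2.imwrite("pics/w5.png",cv2.resize(p[110:300,90:520,::-1],None,fx=1.85,fy=1.85,interpolation=cv2.INTER_CUBIC))
print("dial");tops(d=d,zr=(.085,.105),rx=(.46,.55),ry=(-.41,-.24))
print("knob");tops(d=d,zr=(.07,.105),rx=(.46,.55),ry=(-.41,-.34))
p,d=camera("side");q=cv2.resize(p[190:430,260:470,::-1],None,fx=2.4,fy=2.4,interpolation=cv2.INTER_CUBIC);cv2.imwrite("pics/w6.png",q)
E
```

```text
time_s: 37.05
eef_pos: [0.4747, -0.3157, 0.2082]
tcp_rot: [0.665, 0.747, -0.0, 0.001]
wrist_force: [0.2, 1.4, 1.3]
finger_gap: -0.0001
time_s: 37.47
eef_pos: [0.3981, -0.1275, 0.2058]
tcp_rot: [0.664, 0.747, 0.0, -0.0]
wrist_force: [0.1, 1.6, 0.6]
finger_gap: 0.0002
time_s: 37.88
eef_pos: [0.3985, 0.0244, 0.2061]
tcp_rot: [0.663, 0.749, 0.001, -0.001]
wrist_force: [0.5, -1.0, 0.6]
finger_gap: 0.0002
time_s: 38.22
eef_pos: [0.3995, 0.0196, 0.2062]
tcp_rot: [0.665, 0.747, -0.0, 0.0]
wrist_force: [0.7, -0.5, -0.0]
finger_gap: -0.0002
[0.39950853 0.0196165  0.20618688] [-0.25 -0.21  2.05 -0.    1.31 -0.37] [ 0.66760956 -0.49432118 -0.02465712]
157 c=(654.0,-83.1) long=56.8 short=11.6 longdir=96.4deg pca96.6 deckframe [  30.5 -122.1] px [352. 186.]
154 c=(634.4,85.9) long=56.5 short=11.7 longdir=97.7deg pca97.2 deckframe [31. 48.] px [276. 195.]
153 c=(623.2,170.3) long=56.8 short=11.1 longdir=96.0deg pca97.1 deckframe [ 29.9 133.1] px [239. 199.]
123 c=(548.2,371.3) long=68.9 short=26.6 longdir=153.7deg pca149.9 deckframe [-20.8 341.5] px [148. 234.]
237 c=(312.9,-180.1) long=39.6 short=25.5 longdir=90.3deg pca91.5 deckframe [-319.8 -178.1] px [400. 341.]
dial
123 c=(504.1,-273.7) long=46.4 short=12.2 longdir=149.8deg pca149.8 deckframe [-140.9 -293.7] px [442. 250.]
knob
144 c=(504.0,-372.8) long=26.6 short=25.7 longdir=78.5deg pca100.5 deckframe [-152.8 -392.1] px [487. 251.]
```

View pics/w5.png

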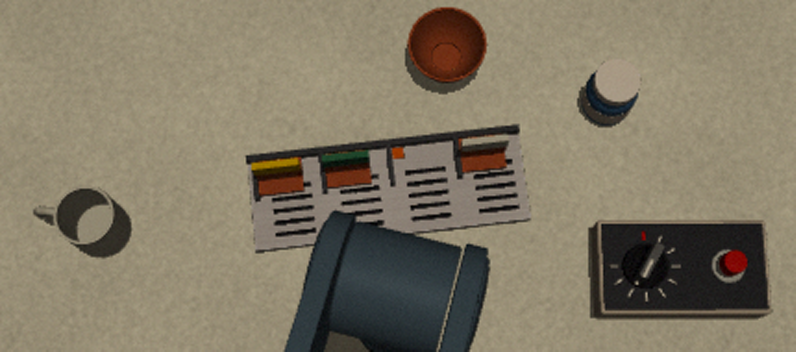

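View pics/w6.png

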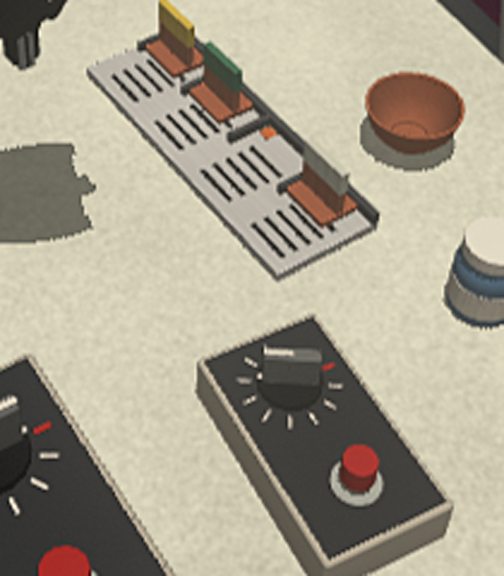

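Everything checks out. A late knock is still possible, so I'll wait about 5 s, then measure again with a close look at the corners.

```bash

for i in 1 2 3 4 5 6 7 8 9 10 11 12; do python3 -m inch '[0,0,0,0,0,0,0, 0,0,0,0,0,0,0, 0,0,0,0,0,0,0, 0,0,0,0,0,0,0, 0,0,0,0,0,0,0]' | head -1 | tail -1; done | tail -1
python3 - <<'E'
from h import *
N=6;P=[];D=[]
for i in range(N):
    p,d=camera("top");P.append(p.astype(float));D.append(d)
tops(d=np.median(D,0).astype(np.float32),zr=(.055,.08),rx=(.55,.75),ry=(-.2,.25))
S=np.mean([camera("side")[0].astype(float) for _ in range(4)],0).astype(np.uint8)
a=cv2.resize(np.mean(P,0).astype(np.uint8)[172:225,215:385,::-1],None,fx=4.7,fy=4.7,interpolation=cv2.INTER_CUBIC)
b=cv2.resize(S[185:315,290:420,::-1],None,fx=2.6,fy=2.6,interpolation=cv2.INTER_CUBIC)
c=np.zeros((a.shape[0]+b.shape[0],a.shape[1],3),np.uint8);c[:a.shape[0]]=a;c[a.shape[0]:,:b.shape[1]]=b
cv2.imwrite("pics/z.png",c);print(c.shape)
E
```

```text
time_s: 43.32
160 c=(654.3,-82.9) long=56.7 short=9.4 longdir=96.7deg pca96.1 deckframe [  30.8 -122. ] px [352. 186.]
160 c=(634.2,85.8) long=56.5 short=10.2 longdir=96.1deg pca97.1 deckframe [30.8 47.9] px [276. 195.]
161 c=(623.7,170.0) long=56.6 short=10.0 longdir=97.0deg pca96.9 deckframe [ 30.3 132.7] px [239. 199.]
(587, 799, 3)
```

View pics/z.png

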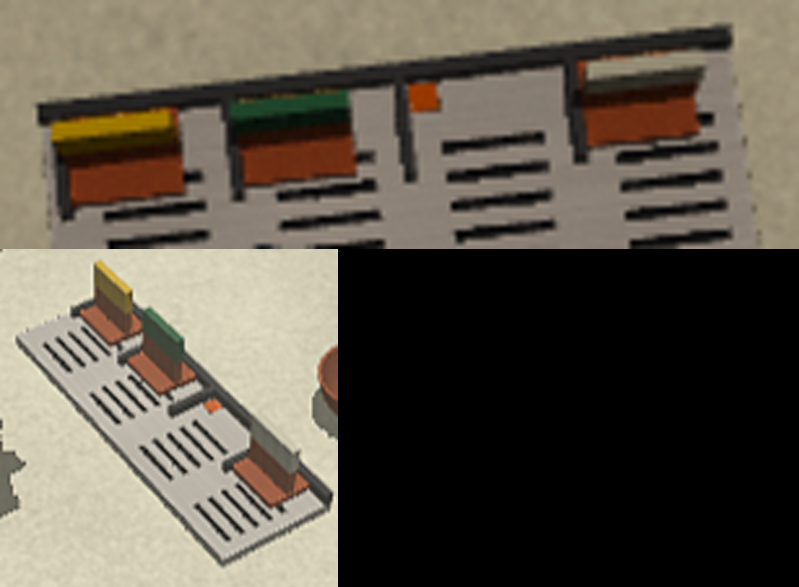

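All three tiles are still flush: the foot edges meet both fences in the top row at (62,190), (238,170) and (582,130). Handing in.

```bash
python3 -c "from rig import *; print(hand_in())"
```

```text
the job is handed in; nothing more can be done
None
```

The job is done and handed in at about 44 s of the 210 s allowed. I pulled the hold knob out on the smaller control box and turned the dial clockwise to the seventh click. I then stood the white, green and yellow tiles in bays 4, 2 and 1, pressed each against both fences, and only then pushed the knob home. No blue tile was visible, so bay 3 is empty.

**Last checks:**
- **Tiles:** all three stood within about 1 mm of nominal, and their yaw read 96.1–97.1° against 96.8° for the deck. White had the lowest yaw (96.1–96.7° over repeated readings), which I took as depth-camera noise because its close-up looked flush.
- **Dial:** the bar rested along 149.8° against 150° for the seventh click, with the pointer at that tick.
- **Knob:** it bottomed out with its top at 81.7 mm (home is 82 mm), and no yellow band showed in the last view of it.
- **Nothing else moved:** the jar, bowl and mug looked untouched, and the robot was clear of everything. I saw no knock to a tile and no grip slackening, including during a 5 s wait after the knob went in.

**What went wrong or disagreed:**
- **First grip on the knob:** it was about 5 mm off centre, so I released it and gripped again before pulling.
- **Dial start:** the bar first read about 14° clockwise of the red mark, between two clicks, which does not match the stated start on a click. I set it by the tick marks.

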